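# Key on the bench laser welder

## Task

Switch on the jeweller's laser welder: take the key with the red bow from the wooden key holder, push it fully home in the key switch on the grey control console and turn it clockwise as far as it goes, to the green mark. Then, and only then, press the green start button all the way in and let it spring back. Leave the key standing in the switch at on, and leave the other keys, the jar and the hammer as they are.

Things in the scene. Friction and masses are not known exactly. Their poses are not given: they have to be found in the camera images.
- laser_key_grip (a point): Red key, 78 mm long, about 60 g, upright, blade down, in one of the holder's slots (which varies), may lean 0.06 rad. Bow 12 mm thick (x) by 40 wide (y) by 38 high; steel collar 11 x 24, 6 high; blade 6 thick (x) by 16 wide (y), 34 long, round tip. Point: centre of the bow, 19 mm below its top, 59 mm above the blade's tip; z from blade to bow. Symmetric: fits the switch either way round.
- laser_key_shoulder (a point): Point on the red key's axis at the underside of its collar, 25 mm below the centre of the bow; fully home, it lies on the face of the switch. Axes as for the bow.
- keyway (a point): Centre of the keyway's mouth on the top face of the brass switch cylinder (40 mm across, in a steel ring), 72 mm above the bench; turns with it. y along the slot's width (18 mm), x across it (8 mm), z up; over 38 mm deep, so the key's collar lands on this face. The blade has 1 mm play each side: the key turns about 0.13 rad before it drives the switch. At off y is the console's y.
- keyswitch (a joint): Angle of the key switch: 0 = off (its white line at the white mark), 1.047 (60 degrees) = on, at the stop (white line at the green mark). Grows clockwise seen from above; starts at off. Friction 0.08 N m, no spring: it stays where it is left.
- start_top (a point): Centre of the top of the green start button (36 mm across, standing 10 mm out of a black collar 52 mm across), 82 mm above the bench, on the console, about 135 mm from the key switch. z up; press straight down.
- start (a joint): Travel of the start button: 0 = out, 0.006 m = fully in (about 5 N); springs back.
- console: Grey control console, fixed to the bench, 160 mm (x) by 260 mm (y) by 60 mm high; origin: centre of its underside. The key switch is at x 0, y +65 mm, the start button at x -10 mm, y -70 mm in its frame. A green display window and lamps lie nearly flush with the top.
- holder: Wooden key holder, fixed to the bench, 60 mm (x) by 215 mm (y) by 45 mm high; origin: centre of its underside. Three slots 8 mm (x) by 18 mm (y), 40 mm deep, at y -75, 0 and +75 mm. The keys' collars rest on its top, bows 51 to 89 mm above the bench.
- black_key_grip (a point): Black-bowed key standing blade-down in one of the holder's three slots (which one varies), same size and shape as the red key. Point: centre of its bow. Leave it in the holder.
- blue_key_grip (a point): Blue-bowed key standing blade-down in one of the holder's three slots (which one varies), same size and shape as the red key. Point: centre of its bow. Leave it in the holder.
- jar_center (a point): Jar with a steel lid, 56 mm across, 75 mm high, standing to the right of the holder as seen from the robot; point: its centre. Leave it alone.
- hammer: Small hammer, 220 mm long, lying on the bench beyond the holder; origin: on the bench below the middle of its length, x axis along the handle. Leave it alone.
There are look-alikes about, which are no part of the job. Of the things that look like the part that bears laser_key_grip, the smaller one is meant.

How it is judged:
By the outcome, as a careful person would: the job done as asked, in the order asked, and still so for the second after the job is handed in, with the robot touching nothing.
It also fails if it takes over 64 s, if anything falls off the work surface, if the arm or the gripper's body presses on something with over 40 N, if the wrist force passes 120 N, or if a joint passes its speed limit or range.

## Robot

A 7-joint arm with a two-finger parallel gripper is mounted at the origin on the work surface. World frame = base frame: x ahead of the robot, y to its left, z up, the work surface at z = 0. Lengths are in m, angles in rad, forces in N, time in s.
With the tool pointing down it reaches from about 0.4 to 0.9 m from the base axis. Payload 5.5 kg.
Tool frame: the origin (TCP) lies midway between the tips of the shut fingers; the grasp point (between the pads) lies 19 mm behind it (grip_point_offset is the distance from the TCP to the grasp point, in m); z points along the fingers, y is the line along which they close (so a half turn about z gives the same grasp; the last joint's range is limited). The gripper opens to 85 mm and grips with 20 to 120 N. Pads are 22 mm wide; open, the fingers measure 114 mm over their backs; the gripper's body (76 mm by 85 mm) begins 54 mm behind the grasp point. The pads swing forward as they close: fully open they stand 13 mm farther back than shut.
Start: joints at [-0.892, 0.501, -0.427, 1.55, 0.221, 1.138, -0.21], TCP at [0.263, 0.595, 0.231] pointing down, gripper open.
Joint ranges: [-2.88, 2.88], [-0.31, 2.03], [-1.54, 1.56], [0.2, 2.42], [-1.41, 4.55], [0.19, 2.02], [-2.57, 2.57]. Speed limits (rad/s): [2.57, 2.57, 3.14, 3.14, 3.14, 3.14, 3.14].

## Interface

Orientations are given as a unit quaternion [x, y, z, w].
In Python, from workcell import sense, get_image, close_job, grip_point_offset gives the robot as it stands.
- The arm moves only by the shell command python3 -m creep 'ROWS' [FORCE]. ROWS is JSON, a list of rows, each an object with "fingers": the gripper's target within -1 to 1 (fully open at 1, half-way at 0, shut at -1); "xyz": the shift along the world's x, y, z in mm, a list of three; "turn": the turn, a rotation vector about the world's x, y, z in rad, a list of three. In form: [{"fingers": fingers, "xyz": [tx, ty, tz], "turn": [wx, wy, wz]}, ...]. A call has 1 to 10 rows; each row shifts and turns the commanded pose from where the row before left it; what a row does not reach is not made up. A row lasts 1/12 s, in which the tool goes at most 41.7 mm and 7.16 degrees, less where a joint would pass 70% of its speed; a pose out of reach is approached as far as the arm can. A call is refused whole if a number of a shift passes 41.7 or a number of a turn 0.125, either way. A call with a gripper value outside its range is refused whole. The fingers move at their own pace and stop on an object; FORCE is the grip in N (left out, the last holds). Time passes only in rows, so rows that do not move let the fingers close. It gives the time, the measured TCP pose, the force, the opening and the grip force at its end, in the units of the state.
- sense(): the state, without advancing time (a new reading comes with each control period).
- get_image(name): name is "scene" or "top" or "wrist"; returns a dict with "frame" (420x560x3 uint8, red, green, blue), "vfov" (degrees; the focal length in pixels is half the picture's height over the tangent of half this angle, whatever the lens; pixels are square), "cx", "cy" (the principal point, pixels), "R" (3x3) and "t" (3): a world point X has camera coordinates R X + t. Camera axes: x right, y down, z forward; pixel columns grow to the right and rows downward; lengths in m; the calibration is good to about 2 mm. A picture is of the moment at which its call begins. There is no depth.
- close_job(): hands the job in; it is judged then, once.
The state is a dict: "clock": time; "q": joint angles; "qvel": joint speeds; "effort": joint torques, N m; "eef_pos": TCP position; "orientation": TCP orientation; "force": force on the tool from outside, world axes, zero at the start; "torque": the same for the moment, N m; "finger_gap": finger opening in m; "grasp_force": force on a finger pad.
Only numpy, scipy, OpenCV 4.12 (cv2) and the standard library are available. Lean on these libraries where they do the work, as an engineer would, in place of code of your own. Each camera call takes 0.05 s, during which the arm holds its last target. There are 200 camera calls.

## Working session

There is one attempt and no reset: what is moved stays moved. The work goes in short steps, Python scripts to look and compute and a shell command to move; the robot and the scene stay as the last step left them, time stands still between calls to the robot, and variables do not carry over. Pictures are saved under pics/ and viewed, at most 10 in all, crops included, and the job is handed in when it is done.

```bash
mkdir -p pics; cat > h.py <<'E'
import numpy as np, cv2
from workcell import sense,get_image,close_job,grip_point_offset
def K(c):
    return c["frame"].shape[0]/2/np.tan(np.radians(c["vfov"])/2)
def proj(c,X):
    p=np.array(c["R"])@np.array(X)+np.array(c["t"]); f=K(c); return np.array([f*p[0]/p[2]+c["cx"],f*p[1]/p[2]+c["cy"]])
def ray(c,u,v,z):
    R=np.array(c["R"]); o=-R.T@np.array(c["t"]); d=R.T@np.array([(u-c["cx"])/K(c),(v-c["cy"])/K(c),1]); return o+d*(z-o[2])/d[2]
def save(c,n,crop=None,s=1):
    im=c["frame"]
    if crop: im=im[crop[1]:crop[3],crop[0]:crop[2]]
    cv2.imwrite("pics/"+n,cv2.resize(im[:,:,::-1],None,fx=s,fy=s,interpolation=cv2.INTER_CUBIC))
E
python3 - <<'E'
from h import *
import pickle
a=get_image("scene");b=get_image("top");
pickle.dump((a,b),open("p0.pkl","wb"))
cv2.imwrite("pics/s.png",a["frame"][:,:,::-1]);cv2.imwrite("pics/t.png",b["frame"][:,:,::-1])
print(sense(),grip_point_offset)
for c in(a,b): print(c["vfov"],-np.array(c["R"]).T@np.array(c["t"]),np.array(c["R"]).round(2).tolist())
E
```

```text
{'clock': 0.1, 'q': array([-0.89179179,  0.50179403, -0.4268303 ,  1.55133837,  0.22078717,
        1.1383116 , -0.21028367]), 'qvel': array([ 0.00040611, -0.00066853, -0.00154032, -0.00225111, -0.00127095,
        0.00045757, -0.0002509 ]), 'effort': array([-1.15367363e-02, -5.70805693e+01, -5.83899871e+00, -2.81744242e+01,
        1.04250174e-02,  5.49702410e-03, -2.17819439e-05]), 'eef_pos': array([0.26231598, 0.59402965, 0.23034299]), 'orientation': array([ 2.06369610e-01,  9.78473697e-01, -8.68896253e-04, -2.30238808e-04]), 'force': array([-0.27865685, -0.29076624, -0.47207505]), 'torque': array([-0.00166242, -0.00518424, -0.02641823]), 'grasp_force': 0.0, 'finger_gap': 0.08541252182849543} 0.0187
51.08939444939373 [0.94193609 0.29957932 0.91782001] [[-0.81, 0.58, 0.01], [0.49, 0.7, -0.51], [-0.31, -0.41, -0.86]]
54.80382412774738 [ 0.44165783 -0.07743809  0.98634624] [[0.05, -1.0, 0.0], [-0.98, -0.05, -0.21], [0.21, 0.01, -0.98]]
```

View pics/s.png

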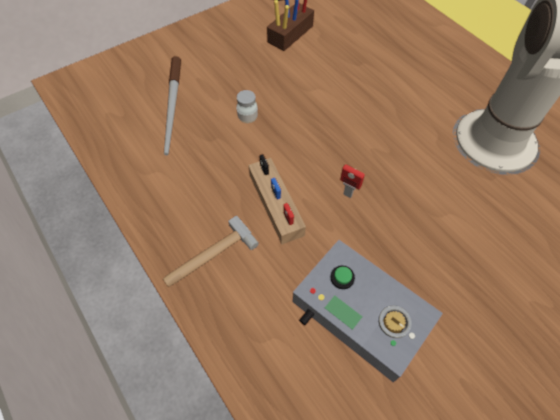

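View pics/t.png

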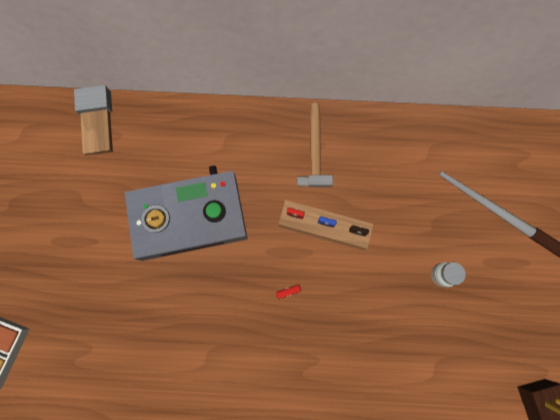

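Red-bowed candidates: one in the holder (scene 289,213; top 296,213), and a loose one with a larger bow in the open (scene 352,178; top 288,292). The smaller one, in the holder slot, fits the description. I'll confirm this in a crop and measure.

```bash
cat > m.py <<'E'
from h import *
import pickle
a,b=pickle.load(open("p0.pkl","rb"))
A=cv2.resize(a["frame"][140:250,230:380],None,fx=5,fy=5,interpolation=cv2.INTER_CUBIC)
cv2.imwrite("pics/c1.png",A[:,:,::-1])
def tri(p,q):
    M=[];r=[]
    for c,(u,v) in((a,p),(b,q)):
        R=np.array(c["R"]);o=-R.T@np.array(c["t"]);d=R.T@np.array([(u-c["cx"])/K(c),(v-c["cy"])/K(c),1]);d/=np.linalg.norm(d)
        P=np.eye(3)-np.outer(d,d);M.append(P);r.append(P@o)
    x=np.linalg.lstsq(np.vstack(M),np.hstack(r),rcond=None); return x[0].round(4), x[1]
def blobs(c,lo,hi,mn=15):
    h=cv2.cvtColor(c["frame"],cv2.COLOR_RGB2HSV); m=cv2.inRange(h,lo,hi)
    n,l,s,ce=cv2.connectedComponentsWithStats(m)
    return [(int(s[i,4]),ce[i].round(1).tolist(),s[i,:4].tolist()) for i in range(1,n) if s[i,4]>=mn]
for nm,lo,hi in(("red",(0,200,60),(4,255,255)),("red2",(172,200,60),(180,255,255)),("blue",(105,150,60),(125,255,255)),("green",(50,120,40),(85,255,255)),("brass",(15,130,90),(28,255,255))):
    print(nm,"S",blobs(a,lo,hi),"\n   T",blobs(b,lo,hi))
E
python3 m.py
```

```text
red S [] 
   T [(54, [295.1, 211.9], [288, 209, 15, 8]), (138, [288.1, 291.3], [277, 285, 23, 13])]
red2 S [] 
   T []
blue S [(39, [295.1, 9.8], [293, 0, 5, 20]), (75, [276.0, 188.2], [272, 179, 8, 19])] 
   T [(59, [327.3, 220.7], [320, 218, 16, 7])]
green S [(232, [342.8, 274.9], [335, 267, 17, 17])] 
   T [(187, [213.0, 209.8], [206, 202, 15, 16])]
brass S [(137, [276.8, 12.7], [274, 0, 7, 26]), (100, [284.8, 18.0], [282, 6, 6, 24]), (29, [390.7, 327.4], [385, 319, 16, 13]), (24, [394.7, 320.3], [391, 318, 8, 6])] 
   T [(18, [213.0, 185.3], [211, 184, 5, 4]), (225, [155.4, 218.4], [147, 210, 17, 18]), (25, [1.0, 362.7], [0, 359, 4, 10]), (23, [557.3, 401.3], [555, 399, 5, 6]), (66, [552.2, 407.8], [545, 403, 15, 11])]
```

View pics/c1.png

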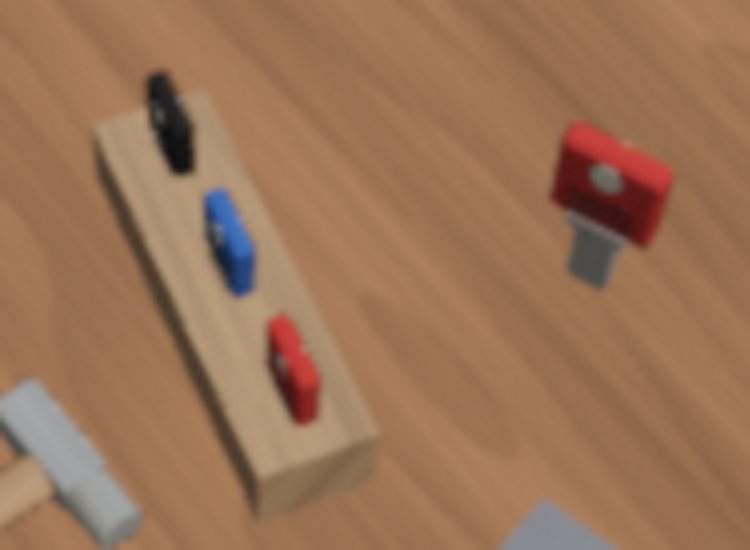

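The crop confirms it: the red key in the holder (crop 293,368) is normal-sized like the blue and black ones. The larger red-bowed one (crop 610,185) stands in the open and stays untouched.

```bash
cat >> m.py <<'E'
print("----")
print("redS",blobs(a,(170,140,60),(180,255,255)),blobs(a,(0,150,90),(5,255,255)))
g=tri((342.8,274.9),(213.0,209.8));print("start tri",g,"plane",ray(a,342.8,274.9,.082),ray(b,213,209.8,.082))
print("switch",ray(b,155.4,218.4,.072),ray(a,396,321,.072),tri((396,321),(155.4,218.4)))
print("red key",ray(b,295.1,211.9,.080),ray(a,289,213.5,.07),tri((289,213.5),(295.1,211.9)))
print("blue",ray(b,327.3,220.7,.08),ray(a,276,188.2,.07))
# tool quantities
from scipy.spatial.transform import Rotation as Ro
print(Ro.from_quat(sense()["orientation"]).as_matrix().round(3))
E
python3 m.py | sed -n '/----/,$p'
```

```text
----
redS [] [(39, [304.1, 6.1], [302, 0, 5, 13]), (205, [354.1, 174.1], [342, 165, 23, 24]), (99, [288.8, 213.1], [284, 203, 10, 22])]
start tri (array([0.6259, 0.0852, 0.0782]), array([5.17022791e-10])) plane [0.62738788 0.08618287 0.082     ] [0.62516499 0.08455589 0.082     ]
switch [0.60070777 0.21673094 0.072     ] [0.60044561 0.21967943 0.072     ] (array([0.6004, 0.2185, 0.0699]), array([3.15966124e-06]))
red key [ 0.62970851 -0.10277867  0.08      ] [ 0.62682849 -0.1021986   0.07      ] (array([ 0.6296, -0.1015,  0.0748]), array([6.71141071e-06]))
blue [ 0.61281866 -0.17674647  0.08      ] [ 0.6111787 -0.175393   0.07     ]
[[-0.915  0.404 -0.001]
 [ 0.404  0.915 -0.002]
 [ 0.    -0.002 -1.   ]]
```

```bash
python3 -m creep '[{"fingers":1,"xyz":[18,-35,0],"turn":[0,0,-0.07]},{"fingers":1,"xyz":[18,-35,0],"turn":[0,0,-0.07]},{"fingers":1,"xyz":[18,-35,0],"turn":[0,0,-0.07]},{"fingers":1,"xyz":[18,-35,0],"turn":[0,0,-0.07]},{"fingers":1,"xyz":[18,-35,0],"turn":[0,0,-0.07]},{"fingers":1,"xyz":[18,-35,0],"turn":[0,0,-0.07]},{"fingers":1,"xyz":[18,-35,0],"turn":[0,0,-0.07]},{"fingers":1,"xyz":[18,-35,0],"turn":[0,0,-0.07]},{"fingers":1,"xyz":[18,-35,0],"turn":[0,0,-0.07]},{"fingers":1,"xyz":[18,-35,0],"turn":[0,0,-0.07]}]' 
python3 -m creep '[{"fingers":1,"xyz":[18,-35,0],"turn":[0,0,-0.07]},{"fingers":1,"xyz":[18,-35,0],"turn":[0,0,-0.07]},{"fingers":1,"xyz":[18,-35,0],"turn":[0,0,-0.07]},{"fingers":1,"xyz":[18,-35,0],"turn":[0,0,-0.07]},{"fingers":1,"xyz":[18,-35,0],"turn":[0,0,-0.07]},{"fingers":1,"xyz":[18,-35,0],"turn":[0,0,-0.07]},{"fingers":1,"xyz":[18,-35,0],"turn":[0,0,-0.07]},{"fingers":1,"xyz":[18,-35,0],"turn":[0,0,-0.07]},{"fingers":1,"xyz":[18,-35,0],"turn":[0,0,-0.07]},{"fingers":1,"xyz":[7,-31,0],"turn":[0,0,-0.045]}]'
python3 -m creep '[{"fingers":1,"xyz":[0,0,0],"turn":[0,0,0]},{"fingers":1,"xyz":[0,0,0],"turn":[0,0,0]}]'
cat > shot.py <<'E'
import sys,pickle
from h import *
n=sys.argv[1]; w=get_image("wrist"); s=sense()
pickle.dump((w,s),open(n+".pkl","wb")); save(w,n+".png")
print("cam",-np.array(w["R"]).T@np.array(w["t"]),"clock",s["clock"],"pos",s["eef_pos"],"q",s["q"].round(2),"F",s["force"])
E
python3 shot.py w1
```

```text
clock: 0.93
eef_pos: [0.4428, 0.2426, 0.2312]
orientation: [0.531, 0.847, -0.0, -0.0]
force: [0.8, 0.2, 0.0]
finger_gap: 0.0852
grasp_force: 0.0
clock: 1.77
eef_pos: [0.613, -0.104, 0.2309]
orientation: [0.782, 0.624, 0.0, 0.0]
force: [0.4, -0.0, 0.6]
finger_gap: 0.0855
grasp_force: 0.0
clock: 1.93
eef_pos: [0.611, -0.1046, 0.2304]
orientation: [0.782, 0.623, -0.001, -0.0]
force: [0.3, 0.8, 0.4]
finger_gap: 0.0851
grasp_force: 0.0
cam [ 0.63058227 -0.02344022  0.37307258] clock 1.9833 pos [ 0.6109666  -0.10193232  0.23049165] q [ 0.02  0.41  0.13  1.65 -0.06  1.09 -0.05] F [-0.31122035  0.42163808  0.08048362]
```

View pics/w1.png

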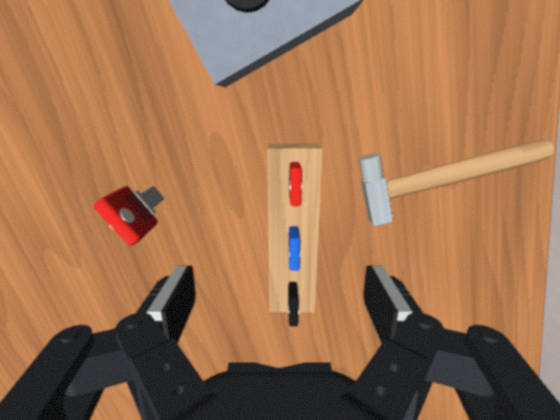

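Wrist view: the red key is at (295,184) in the holder, the hammer head at (375,190), and the decoy at (127,215).

```bash
cat > k.py <<'E'
import sys,pickle
from h import *
w,s=pickle.load(open(sys.argv[1]+".pkl","rb"))
h=cv2.cvtColor(w["frame"],cv2.COLOR_RGB2HSV)
m=cv2.inRange(h,(0,170,60),(6,255,255))|cv2.inRange(h,(172,170,60),(180,255,255))
def rect(m,mn):
    for c in cv2.findContours(m,cv2.RETR_EXTERNAL,cv2.CHAIN_APPROX_NONE)[0]:
        if cv2.contourArea(c)>mn: yield c,cv2.minAreaRect(c)
def long_dir(r,z):
    p=cv2.boxPoints(r); e=[(p[i]+p[(i+1)%4])/2 for i in range(4)]
    i=0 if np.hypot(*(e[0]-e[2]))>np.hypot(*(e[1]-e[3])) else 1
    A,B=ray(w,*e[i],z),ray(w,*e[i+2],z)
    d=A-B; d=d*np.sign(d[1]); return A,B,np.arctan2(-d[0],d[1])
for nm,mm in(("red",m),("blue",cv2.inRange(h,(105,130,50),(125,255,255)))):
  for c,r in rect(mm,60):
    A,B,y=long_dir(r,.089); print(nm,r,"ctr@.089",ray(w,*r[0],.089).round(4),"@.07",ray(w,*r[0],.07).round(4),"len",np.linalg.norm(A-B).round(4),"yaw",y.round(3))
from scipy.spatial.transform import Rotation as Ro
M=Ro.from_quat(s["orientation"]).as_matrix(); print("tool y dir",M[:,1].round(3),"yaw",np.arctan2(M[1,1],M[0,1]).round(3), "z",M[:,2].round(4))
E
python3 k.py w1
```

```text
red ((124.84955596923828, 213.75665283203125), (57.19582748413086, 39.0399169921875), 48.8140754699707) ctr@.089 [ 0.4534 -0.0913  0.089 ] @.07 [ 0.4416 -0.0959  0.07  ] len 0.0559 yaw 0.354
red ((295.5, 183.5), (11.0, 43.0), 0.0) ctr@.089 [ 0.6297 -0.0988  0.089 ] @.07 [ 0.6296 -0.1038  0.07  ] len 0.0436 yaw -0.206
blue ((294.5, 248.0), (42.0, 9.0), 90.0) ctr@.089 [ 0.6142 -0.1676  0.089 ] @.07 [ 0.6131 -0.1773  0.07  ] len 0.0496 yaw -0.207
tool y dir [ 0.976 -0.22  -0.002] yaw -0.221 z [-1.5e-03  4.0e-04 -1.0e+00]
```

```bash
python3 -m creep '[{"fingers":1,"xyz":[9,0,-25],"turn":[0,0,0]},{"fingers":1,"xyz":[8,0,-40],"turn":[0,0,0]},{"fingers":1,"xyz":[0,0,-40],"turn":[0,0,0]},{"fingers":1,"xyz":[0,0,0],"turn":[0,0,0]},{"fingers":1,"xyz":[0,0,0],"turn":[0,0,0]}]' 30
python3 shot.py w2; python3 k.py w2
```

```text
clock: 2.4
eef_pos: [0.626, -0.099, 0.1241]
orientation: [0.78, 0.626, -0.002, -0.003]
force: [-0.6, -0.4, -0.2]
finger_gap: 0.0858
grasp_force: 0.0
cam [ 0.64567267 -0.01804978  0.26683728] clock 2.45 pos [ 0.62829062 -0.09988677  0.12682583] q [ 0.03  0.56  0.12  1.69 -0.08  0.91 -0.04] F [1.46628873 0.72611247 0.98621466]
red ((35.749996185302734, 275.7500305175781), (84.14570617675781, 77.78174591064453), 45.0) ctr@.089 [ 0.4561 -0.0909  0.089 ] @.07 [ 0.4359 -0.0987  0.07  ] len 0.0553 yaw 0.332
red ((284.0, 233.5), (67.0, 16.0), 90.0) ctr@.089 [ 0.6306 -0.096   0.089 ] @.07 [ 0.629  -0.1044  0.07  ] len 0.0478 yaw -0.211
blue ((282.5, 320.5), (69.0, 13.0), 90.0) ctr@.089 [ 0.6151 -0.1634  0.089 ] @.07 [ 0.6118 -0.1789  0.07  ] len 0.0613 yaw -0.212
tool y dir [ 0.976 -0.216 -0.001] yaw -0.218 z [-1.1e-03  7.0e-04 -1.0e+00]
```

View pics/w2.png

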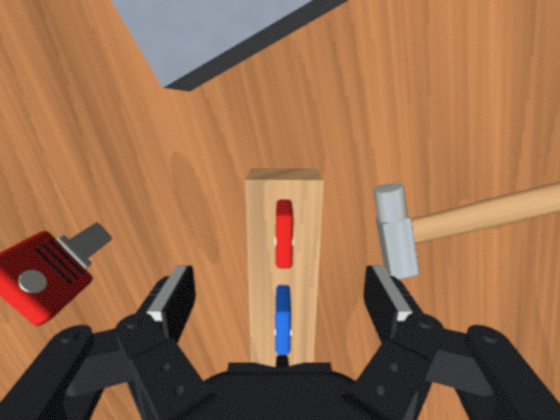

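```bash
python3 -m creep '[{"fingers":1,"xyz":[1,1,-30],"turn":[0,0,0]},{"fingers":1,"xyz":[0,0,-25],"turn":[0,0,0]},{"fingers":1,"xyz":[0,0,-17],"turn":[0,0,0]},{"fingers":-1,"xyz":[0,0,0],"turn":[0,0,0]},{"fingers":-1,"xyz":[0,0,0],"turn":[0,0,0]},{"fingers":-1,"xyz":[0,0,0],"turn":[0,0,0]},{"fingers":-1,"xyz":[0,0,0],"turn":[0,0,0]},{"fingers":-1,"xyz":[0,0,0],"turn":[0,0,0]},{"fingers":-1,"xyz":[0,0,0],"turn":[0,0,0]},{"fingers":-1,"xyz":[0,0,0],"turn":[0,0,0]}]' 30
```

```text
clock: 3.28
eef_pos: [0.6301, -0.1004, 0.0558]
orientation: [0.78, 0.625, 0.001, 0.0]
force: [-1.8, 1.4, 5.9]
finger_gap: 0.0112
grasp_force: 33.7
```

```bash
python3 -m creep '[{"fingers":-1,"xyz":[0,0,8],"turn":[0,0,0]},{"fingers":-1,"xyz":[0,0,20],"turn":[0,0,0]},{"fingers":-1,"xyz":[0,0,40],"turn":[0,0,0]},{"fingers":-1,"xyz":[0,0,40],"turn":[0,0,0]},{"fingers":-1,"xyz":[0,0,2],"turn":[0,0,0]}]' 60
python3 -m creep '[{"fingers":-1,"xyz":[-2,20,0],"turn":[0,0,0.05]},{"fingers":-1,"xyz":[-4,30,0],"turn":[0,0,0.07]},{"fingers":-1,"xyz":[-4,35,0],"turn":[0,0,0.07]},{"fingers":-1,"xyz":[-4,35,0],"turn":[0,0,0.07]},{"fingers":-1,"xyz":[-4,35,0],"turn":[0,0,0.07]},{"fingers":-1,"xyz":[-4,35,0],"turn":[0,0,0.07]},{"fingers":-1,"xyz":[-4,30,0],"turn":[0,0,0.04]},{"fingers":-1,"xyz":[-4,10,0],"turn":[0,0,0.02]},{"fingers":-1,"xyz":[0,0,0],"turn":[0,0,0]},{"fingers":-1,"xyz":[0,0,0],"turn":[0,0,0]}]'
python3 shot.py w3; python3 k.py w3
```

```text
clock: 3.7
eef_pos: [0.6348, -0.1014, 0.1733]
orientation: [0.781, 0.625, 0.005, 0.005]
force: [1.4, 0.1, -0.2]
finger_gap: 0.0115
grasp_force: 60.0
clock: 4.53
eef_pos: [0.5991, 0.1296, 0.1642]
orientation: [0.617, 0.787, -0.0, 0.0]
force: [0.1, -1.6, -0.5]
finger_gap: 0.0111
grasp_force: 59.9
cam [0.57987399 0.21044184 0.30682985] clock 4.5833 pos [0.59957465 0.12784173 0.16416046] q [-0.23  0.47 -0.03  1.72  0.02  0.95 -0.03] F [ 0.4061364  -0.71619952 -0.89728634]
red ((72.22527313232422, 365.388427734375), (19.98788070678711, 60.684600830078125), 55.124671936035156) ctr@.089 [ 0.4453 -0.0641  0.089 ] @.07 [ 0.4335 -0.088   0.07  ] len 0.0712 yaw -0.685
red ((359.0, 283.5), (9.0, 10.0), 90.0) ctr@.089 [0.6803 0.087  0.089 ] @.07 [0.6891 0.0762 0.07  ] len 0.0085 yaw -1.328
red ((279.0, 289.5), (107.0, 28.0), 90.0) ctr@.089 [0.6157 0.0649 0.089 ] @.07 [0.6188 0.0522 0.07  ] len 0.1078 yaw 0.242
tool y dir [ 0.972  0.236 -0.   ] yaw 0.238 z [-2.0e-04 -1.4e-03 -1.0e+00]
```

View pics/w3.png

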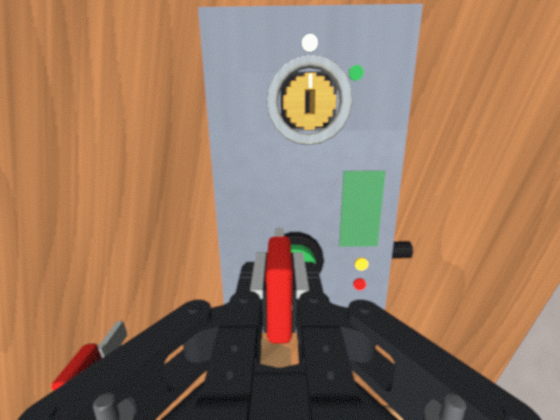

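Wrist view: the switch is at (310,100) with its white line toward the white mark (310,42), and the green mark is at (356,72). The key is held with its bow at (279,290) and its blade tip at (279,233).

```bash
cat > n.py <<'E'
import sys,pickle
from h import *
w,s=pickle.load(open("w3.pkl","rb")); f=w["frame"]
h=cv2.cvtColor(f,cv2.COLOR_RGB2HSV)
br=cv2.inRange(h,(12,120,90),(30,255,255)); br[150:]=0;br[:, :250]=0;br[:,370:]=0
c=max(cv2.findContours(cv2.morphologyEx(br,cv2.MORPH_CLOSE,np.ones((9,9))),cv2.RETR_EXTERNAL,2)[0],key=cv2.contourArea)
print("brass circle",cv2.minEnclosingCircle(c),cv2.fitEllipse(c)); u,v=cv2.fitEllipse(c)[0]
C=ray(w,u,v,.072);print("switch",C)
dk=((h[:,:,2]<70)&(np.hypot(*(np.indices(h.shape[:2])-np.array([v,u])[:,None,None]))<19)).astype(np.uint8)
pts=np.argwhere(dk)[:,::-1].astype(np.float32); r=cv2.minAreaRect(pts); print("slot",r,ray(w,*r[0],.072))
P=np.array([ray(w,*p,.072)[:2] for p in pts]); U,S,V=np.linalg.svd(P-P.mean(0)); d=V[0]*np.sign(V[0][1]); print("slot yaw",np.arctan2(-d[0],d[1]),P.mean(0))
wm=ray(w,310,42,.06); print("white mark yaw",np.arctan2(-(wm-C)[0],(wm-C)[1]))
g=((h[:,:,1]>30)&(h[:,:,1]<110)&(h[:,:,0]>100)&(h[:,:,0]<130)).astype(np.uint8)
for side in(0,1):
    L=[]
    for row in range(20,220,4):
        cs=np.where(g[row,190:430])[0]+190
        if len(cs)>30: L.append(ray(w,cs[[0,-1][side]]+(-.5,.5)[side],row,.06)[:2])
    L=np.array(L); vx,vy,x0,y0=cv2.fitLine(L.astype(np.float32),cv2.DIST_HUBER,0,.001,.001).ravel(); q=np.sign(vy)
    t=(C[1]-y0)/vy; print("edge yaw",np.arctan2(-vx*q,vy*q),"x at switch y",x0+t*vx,"std",np.std(L@np.array([vy,-vx])))
# predicted key corners if centred on tool axis
th=.238; X=np.array([np.cos(th),np.sin(th)]);Y=np.array([-np.sin(th),np.cos(th)]); o=np.array([.600,.129])
for z,nm in((.199,"top"),(.161,"bot")):
    for sx in(-6,6):
        for sy in(-20,20): print(nm,sx,sy,proj(w,[*(o+X*sx/1e3+Y*sy/1e3),z]).round(1))
for z in(.121,.155):
  for sx in (-3,3): print("blade",z,sx,proj(w,[*(o+X*sx/1e3+Y*.008),z]).round(1))
m=(cv2.inRange(h,(0,170,60),(6,255,255))|cv2.inRange(h,(172,170,60),(180,255,255)))
for row in range(234,348,6):
    cs=np.where(m[row,255:305])[0]+255
    if len(cs): print(row,cs[0],cs[-1],f[row,279])
save(w,"key3.png",(230,210,330,360),4)
E
python3 n.py
```

```text
brass circle ((308.9599609375, 100.44866180419922), 28.704450607299805) ((308.83038330078125, 100.8122787475586), (51.926090240478516, 55.60223388671875), 15.08531379699707)
switch [0.60066147 0.21834493 0.072     ]
slot ((307.0, 101.5), (19.0, 2.0), 90.0) [0.59946846 0.21755288 0.072     ]
slot yaw 0.2680219338267109 [0.5995174  0.21742437]
white mark yaw 0.2260869178388924
edge yaw 0.2558907 x at switch y 0.5199698426431851 std 0.00030003059094141734
edge yaw 0.25247154 x at switch y 0.6822166280290787 std 0.00034916455443444227
top -6 -20 [265.8 345. ]
top -6 20 [264.9 268.1]
top 6 -20 [292.1 345.1]
top 6 20 [293.9 268.2]
bot -6 -20 [268.6 294.7]
bot -6 20 [268.1 231.1]
bot 6 -20 [289.4 294.8]
bot 6 20 [290.6 231.2]
blade 0.121 -3 [274.8 223.6]
blade 0.121 3 [283.7 223.6]
blade 0.155 -3 [273.9 246.3]
blade 0.155 3 [284.5 246.3]
240 270 289 [157  31  24]
246 269 289 [159  29  26]
252 268 289 [162  25  23]
258 267 291 [165  31  29]
264 266 291 [171  36  36]
270 266 292 [226  46  39]
276 265 293 [240  46  41]
282 265 292 [240  45  37]
288 266 292 [240  50  44]
294 266 291 [241  50  43]
300 266 291 [241  48  42]
306 267 290 [240  46  43]
312 267 291 [239  49  40]
318 267 291 [241  48  43]
324 267 291 [240  50  40]
330 267 291 [239  47  40]
336 267 291 [238  45  38]
342 270 287 [213  54  43]
```

View pics/key3.png

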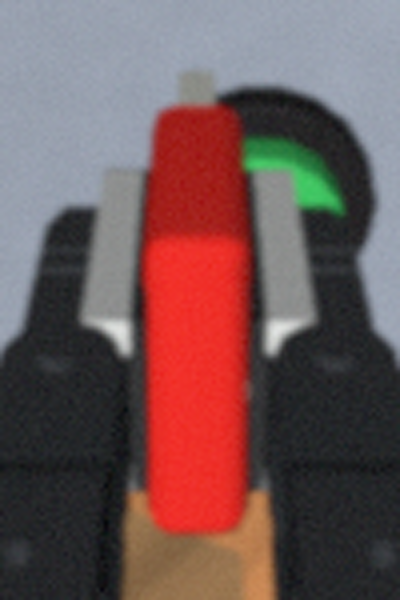

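```bash
python3 -m creep '[{"fingers":-1,"xyz":[0.5,25,0],"turn":[0,0,0.012]},{"fingers":-1,"xyz":[0.5,30,0],"turn":[0,0,0]},{"fingers":-1,"xyz":[0,24,-10],"turn":[0,0,0]},{"fingers":-1,"xyz":[0,10,-18],"turn":[0,0,0]},{"fingers":-1,"xyz":[0,0,-8],"turn":[0,0,0]},{"fingers":-1,"xyz":[0,0,0],"turn":[0,0,0]},{"fingers":-1,"xyz":[0,0,0],"turn":[0,0,0]},{"fingers":-1,"xyz":[0,0,0],"turn":[0,0,0]}]'
python3 shot.py w4; python3 - <<'E'
from h import *
import pickle
w,s=pickle.load(open("w4.pkl","rb")); save(w,"key4.png",(220,150,340,300),4)
a=get_image("scene"); pickle.dump(a,open("s4.pkl","wb")); save(a,"s4.png",(340,270,450,360),6)
th=.254; X=np.array([np.cos(th),np.sin(th)]);Y=np.array([-np.sin(th),np.cos(th)])
print("slot front end/rear",[proj(w,[*(np.array([.6008,.2183])+X*sx+Y*sy),.072]).round(1) for sx in(-.004,.004) for sy in (-.009,.009)])
E
```

```text
clock: 5.25
eef_pos: [0.6017, 0.2155, 0.1289]
orientation: [0.614, 0.789, -0.0, 0.001]
force: [-0.6, -0.6, 0.3]
finger_gap: 0.0111
grasp_force: 59.9
cam [0.58173274 0.29629237 0.27147566] clock 5.3 pos [0.60180383 0.21610202 0.1292279 ] q [-0.35  0.56 -0.05  1.67  0.03  0.91 -0.16] F [ 0.26556223  0.18434379 -0.13075173]
slot front end/rear [array([272.4, 233.2]), array([272.1, 210.1]), array([283.3, 233.2]), array([283.3, 210. ])]
```

View pics/key4.png

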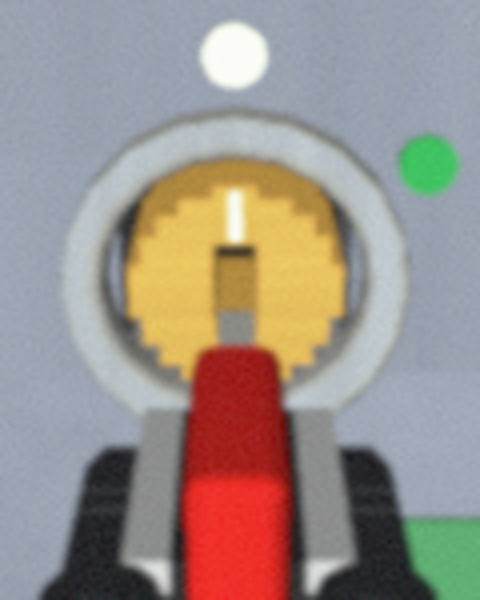

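View pics/s4.png

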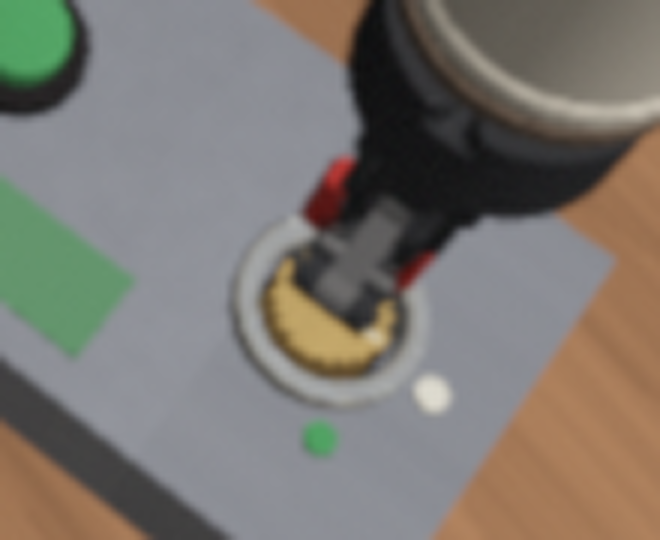

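```bash
python3 - <<'E'
from h import *
import pickle
w,s=pickle.load(open("w4.pkl","rb")); 
th=.254; X=np.array([np.cos(th),np.sin(th)]);Y=np.array([-np.sin(th),np.cos(th)])
def loc(p): return (np.array([X@p[:2],Y@p[:2]])*1e3).round(2)
f=w["frame"]
print("blade centre",loc(ray(w,279.2,227.5,.090))-[0,7.4]); print("slot centre",loc(ray(w,279,211.9,.072))-[0,9])
# ring ellipse / brass width
print("ring",loc(ray(w,(62+407)/8+220,(110)/4+150,.072)))
print("bow top front",loc(ray(w,279.3,150+478/4,.163))-[0,20])
print("white mark, green",loc(ray(w,220+235/4,150+55/4,.06)))
for r in range(206,232): print(r,f[r,277:281].mean(0).astype(int), end=";")
E
```

```text
blade centre [637.38  56.09]
slot centre [637.28  58.92]
ring [637.14  93.07]
bow top front [637.39  55.55]
white mark, green [637.26 100.3 ]
206 [246 243 221];207 [246 243 222];208 [246 243 221];209 [244 239 207];210 [228 207 151];211 [157 133  86];212 [86 73 51];213 [80 65 42];214 [131 102  52];215 [164 128  60];216 [174 135  62];217 [176 137  61];218 [177 141  65];219 [175 137  61];220 [176 137  63];221 [178 138  65];222 [178 138  63];223 [177 137  63];224 [178 137  63];225 [179 140  64];226 [173 137  70];227 [158 133  90];228 [143 135 119];229 [138 138 132];230 [137 139 133];231 [137 138 133];
```

```bash
python3 -m creep '[{"fingers":-1,"xyz":[-0.8,2.9,0],"turn":[0,0,0]},{"fingers":-1,"xyz":[0,0,0],"turn":[0,0,0]},{"fingers":-1,"xyz":[0,0,-6],"turn":[0,0,0]},{"fingers":-1,"xyz":[0,0,-5],"turn":[0,0,0]},{"fingers":-1,"xyz":[0,0,-3],"turn":[0,0,0]},{"fingers":-1,"xyz":[0,0,-3],"turn":[0,0,0]},{"fingers":-1,"xyz":[0,0,-2],"turn":[0,0,0]},{"fingers":-1,"xyz":[0,0,0],"turn":[0,0,0]}]'; python3 -c "
from h import *
s=sense();print(s['eef_pos'],s['force'],s['torque'])"
```

```text
clock: 6.02
eef_pos: [0.5992, 0.2214, 0.1085]
orientation: [0.613, 0.79, -0.001, -0.0]
force: [0.2, -1.5, -1.3]
finger_gap: 0.0115
grasp_force: 59.9
[0.59924777 0.22135632 0.10845714] [ 0.19915334 -1.49258395 -1.34019193] [-0.01466923 -0.01808599 -0.03043086]
```

```bash
python3 - <<'E'
from h import *
import pickle
w=get_image("wrist"); pickle.dump((w,sense()),open("w5.pkl","wb")); f=w["frame"]
for r in range(196,240): print(r,f[r,277:281].mean(0).astype(int), end=";")
print(); print([f[222:226,c].mean(0).astype(int).tolist() for c in range(266,294)])
ss=[]
for _ in range(4): get_image("top"); ss.append(sense()["eef_pos"])
print(np.array(ss).round(4))
E
```

```text
196 [147 151 146];197 [170 177 175];198 [180 188 191];199 [184 192 197];200 [182 191 196];201 [183 190 196];202 [180 189 193];203 [182 191 192];204 [181 186 186];205 [172 175 170];206 [158 156 150];207 [145 132 107];208 [163 130  73];209 [175 136  62];210 [179 138  65];211 [179 138  64];212 [178 139  64];213 [181 140  65];214 [196 154  73];215 [223 186 100];216 [235 213 144];217 [241 229 183];218 [243 233 193];219 [243 235 196];220 [243 234 194];221 [243 233 193];222 [243 234 195];223 [242 233 194];224 [242 233 194];225 [243 233 195];226 [242 233 195];227 [242 232 195];228 [241 231 189];229 [236 222 167];230 [218 194 139];231 [170 157 128];232 [142 140 131];233 [137 139 134];234 [138 139 133];235 [144 126 120];236 [157  94  90];237 [157  51  46];238 [158  34  31];239 [156  25  20];
[[231, 193, 94], [230, 195, 94], [231, 195, 94], [231, 193, 94], [230, 193, 93], [231, 194, 93], [230, 194, 93], [230, 194, 94], [230, 192, 93], [229, 192, 93], [230, 193, 95], [233, 205, 123], [241, 230, 183], [248, 247, 232], [249, 250, 241], [246, 243, 223], [237, 221, 158], [231, 197, 105], [229, 190, 91], [229, 193, 92], [231, 192, 93], [231, 194, 94], [231, 194, 93], [231, 193, 94], [232, 195, 96], [231, 194, 93], [232, 194, 94], [230, 194, 94]]
[[0.5997 0.2215 0.1091]
 [0.5998 0.2216 0.1094]
 [0.5999 0.2216 0.1095]
 [0.5999 0.2216 0.1096]]
```

The blade is cut off at the mouth, so it has entered, sitting close to the slot's front end. I'll shift back 1 mm and continue down.

```bash
python3 -m creep '[{"fingers":-1,"xyz":[0.3,-0.9,0],"turn":[0,0,0]},{"fingers":-1,"xyz":[0,0,-3],"turn":[0,0,0]},{"fingers":-1,"xyz":[0,0,-4],"turn":[0,0,0]},{"fingers":-1,"xyz":[0,0,-4],"turn":[0,0,0]},{"fingers":-1,"xyz":[0,0,-4],"turn":[0,0,0]},{"fingers":-1,"xyz":[0,0,-4],"turn":[0,0,0]},{"fingers":-1,"xyz":[0,0,0],"turn":[0,0,0]}]'; python3 -c "
from h import *
s=sense();print(s['eef_pos'],s['force'],s['torque'])"
```

```text
clock: 6.85
eef_pos: [0.5993, 0.2204, 0.089]
orientation: [0.613, 0.79, -0.001, -0.0]
force: [-0.5, 0.1, -0.6]
finger_gap: 0.0115
grasp_force: 59.9
[0.59932657 0.22038127 0.08897318] [-0.52601939  0.08536054 -0.58760282] [ 0.03507247  0.04074445 -0.01225119]
```

Free. Now 8 mm or so to seat; press lightly past contact.

```bash
python3 -m creep '[{"fingers":-1,"xyz":[0,0,-3],"turn":[0,0,0]},{"fingers":-1,"xyz":[0,0,-3],"turn":[0,0,0]},{"fingers":-1,"xyz":[0,0,-1],"turn":[0,0,0]},{"fingers":-1,"xyz":[0,0,0],"turn":[0,0,0]}]'
python3 -m creep '[{"fingers":-1,"xyz":[0,0,-1],"turn":[0,0,0]},{"fingers":-1,"xyz":[0,0,0],"turn":[0,0,0]}]'
python3 -m creep '[{"fingers":-1,"xyz":[0,0,-1],"turn":[0,0,0]},{"fingers":-1,"xyz":[0,0,0],"turn":[0,0,0]}]'
```

```text
clock: 7.18
eef_pos: [0.6, 0.2206, 0.0832]
orientation: [0.613, 0.79, -0.0, -0.0]
force: [-0.3, 0.1, -0.5]
finger_gap: 0.0111
grasp_force: 60.1
clock: 7.35
eef_pos: [0.6001, 0.2207, 0.0829]
orientation: [0.613, 0.79, 0.0, 0.0]
force: [-1.1, -0.8, 3.3]
finger_gap: 0.011
grasp_force: 60.5
clock: 7.52
eef_pos: [0.6002, 0.2208, 0.0829]
orientation: [0.613, 0.79, 0.0, 0.0]
force: [-3.6, -1.2, 10.5]
finger_gap: 0.0114
grasp_force: 61.7
```

```bash
python3 -m creep '[{"fingers":-1,"xyz":[0,0,0.3],"turn":[0,0,-0.08]},{"fingers":-1,"xyz":[0,0,0],"turn":[0,0,-0.08]},{"fingers":-1,"xyz":[0,0,0],"turn":[0,0,-0.08]},{"fingers":-1,"xyz":[0,0,0],"turn":[0,0,-0.08]},{"fingers":-1,"xyz":[0,0,0],"turn":[0,0,-0.08]},{"fingers":-1,"xyz":[0,0,0],"turn":[0,0,0]}]'
python3 -c "
from h import *
from scipy.spatial.transform import Rotation as Ro
s=sense();M=Ro.from_quat(s['orientation']).as_matrix();print(np.arctan2(M[1,1],M[0,1]),s['force'],s['torque'])"
```

```text
clock: 8.02
eef_pos: [0.6011, 0.221, 0.0829]
orientation: [0.759, 0.651, 0.001, 0.001]
force: [-0.4, -0.7, 5.6]
finger_gap: 0.0108
grasp_force: 60.9
-0.152058086022466 [-0.43186118 -0.74815722  5.58992212] [-0.05567777  0.15209848 -0.05812371]
```

```bash
python3 -m creep '[{"fingers":-1,"xyz":[0,0,0],"turn":[0,0,-0.09]},{"fingers":-1,"xyz":[0,0,0],"turn":[0,0,-0.09]},{"fingers":-1,"xyz":[0,0,0],"turn":[0,0,-0.09]},{"fingers":-1,"xyz":[0,0,0],"turn":[0,0,-0.09]},{"fingers":-1,"xyz":[0,0,0],"turn":[0,0,-0.09]},{"fingers":-1,"xyz":[0,0,0],"turn":[0,0,-0.09]},{"fingers":-1,"xyz":[0,0,0],"turn":[0,0,-0.09]},{"fingers":-1,"xyz":[0,0,0],"turn":[0,0,-0.06]},{"fingers":-1,"xyz":[0,0,0],"turn":[0,0,0]},{"fingers":-1,"xyz":[0,0,0],"turn":[0,0,0]}]'
cat > y.py <<'E'
from h import *
from scipy.spatial.transform import Rotation as Ro
s=sense();M=Ro.from_quat(s['orientation']).as_matrix();print("yaw",np.arctan2(M[1,1],M[0,1]),s['force'],s['torque'],s['q'].round(2))
E
python3 y.py
python3 -m creep '[{"fingers":-1,"xyz":[0,0,0],"turn":[0,0,-0.04]},{"fingers":-1,"xyz":[0,0,0],"turn":[0,0,0]}]'; python3 y.py
python3 -m creep '[{"fingers":-1,"xyz":[0,0,0],"turn":[0,0,-0.04]},{"fingers":-1,"xyz":[0,0,0],"turn":[0,0,0]}]'; python3 y.py
```

```text
clock: 8.85
eef_pos: [0.6024, 0.2202, 0.0829]
orientation: [0.933, 0.359, 0.002, 0.001]
force: [3.9, -1.4, 5.6]
finger_gap: 0.0108
grasp_force: 60.8
yaw -0.8366160197109147 [ 3.90810571 -1.41345773  5.63109355] [-0.54534851 -0.97993741  0.00707884] [-0.55  0.62  0.22  1.7  -0.17  0.83 -1.09]
clock: 9.02
eef_pos: [0.6024, 0.2201, 0.0829]
orientation: [0.941, 0.339, 0.002, 0.001]
force: [3.2, -1.8, 5.3]
finger_gap: 0.0113
grasp_force: 60.8
yaw -0.8784109756511036 [ 3.16738555 -1.81430551  5.33376176] [-0.61778032 -1.03581312  0.03534878] [-0.56  0.63  0.23  1.7  -0.18  0.83 -1.13]
clock: 9.18
eef_pos: [0.6025, 0.22, 0.0829]
orientation: [0.947, 0.32, 0.002, 0.001]
force: [4.2, -2.8, 5.0]
finger_gap: 0.0112
grasp_force: 60.8
yaw -0.9186406334877109 [ 4.22227097 -2.79681815  5.01163761] [-0.64659227 -1.06151928  0.02271701] [-0.57  0.63  0.24  1.7  -0.19  0.83 -1.16]
```

```bash
python3 -m creep '[{"fingers":-1,"xyz":[0,0,0],"turn":[0,0,-0.04]},{"fingers":-1,"xyz":[0,0,0],"turn":[0,0,0]}]'|grep ori; python3 y.py
python3 -m creep '[{"fingers":-1,"xyz":[0,0,0],"turn":[0,0,-0.04]},{"fingers":-1,"xyz":[0,0,0],"turn":[0,0,0]}]'|grep ori; python3 y.py
python3 -m creep '[{"fingers":-1,"xyz":[0,0,0],"turn":[0,0,-0.04]},{"fingers":-1,"xyz":[0,0,0],"turn":[0,0,0]}]'|grep ori; python3 y.py
```

```text
orientation: [0.953, 0.301, 0.002, 0.001]
yaw -0.9583305569482203 [ 4.20554022 -1.61675673  5.07422952] [-0.63859686 -1.08863386  0.12532624] [-0.57  0.63  0.25  1.7  -0.19  0.83 -1.2 ]
orientation: [0.959, 0.283, 0.002, 0.001]
yaw -0.9974844911380225 [ 4.74343764 -2.90637335  5.41064374] [-0.80531591 -1.04369299  0.43119994] [-0.58  0.63  0.26  1.7  -0.2   0.83 -1.23]
orientation: [0.964, 0.264, 0.002, 0.001]
yaw -1.0362713546999327 [ 4.92643582 -3.90926877  5.97838397] [-0.81532538 -1.0746855   0.89671616] [-0.59  0.63  0.27  1.7  -0.21  0.83 -1.26]
```

```bash
python3 -m creep '[{"fingers":-1,"xyz":[0,0,0.5],"turn":[0,0,0.06]},{"fingers":1,"xyz":[0,0,0],"turn":[0,0,0]},{"fingers":1,"xyz":[0,0,0],"turn":[0,0,0]},{"fingers":1,"xyz":[0,0,0],"turn":[0,0,0]},{"fingers":1,"xyz":[0,0,0],"turn":[0,0,0]},{"fingers":1,"xyz":[0,0,0],"turn":[0,0,0]},{"fingers":1,"xyz":[0,0,0],"turn":[0,0,0]}]'
python3 -m creep '[{"fingers":1,"xyz":[0,0,10],"turn":[0,0,0]},{"fingers":1,"xyz":[0,0,30],"turn":[0,0,0]},{"fingers":1,"xyz":[0,0,35],"turn":[0,0,0]},{"fingers":1,"xyz":[-20,-25,25],"turn":[0,0,0.1]},{"fingers":1,"xyz":[-20,-30,0],"turn":[0,0,0.1]},{"fingers":1,"xyz":[0,-30,0],"turn":[0,0,0.1]},{"fingers":1,"xyz":[0,0,0],"turn":[0,0,0]},{"fingers":1,"xyz":[0,0,0],"turn":[0,0,0]}]'
python3 shot.py w6
```

```text
clock: 10.27
eef_pos: [0.5996, 0.2208, 0.0818]
orientation: [0.956, 0.292, -0.0, -0.0]
force: [0.0, -0.5, 0.0]
finger_gap: 0.0823
grasp_force: 0.0
clock: 10.93
eef_pos: [0.5605, 0.133, 0.1835]
orientation: [0.903, 0.429, 0.001, 0.0]
force: [0.4, 0.9, -0.2]
finger_gap: 0.0854
grasp_force: 0.0
cam [0.61378775 0.19732887 0.32638328] clock 10.9833 pos [0.56048061 0.13505478 0.18318842] q [-0.48  0.39  0.24  1.81 -0.11  0.95 -0.87] F [0.41980531 0.67700977 0.48853857]
```

View pics/w6.png

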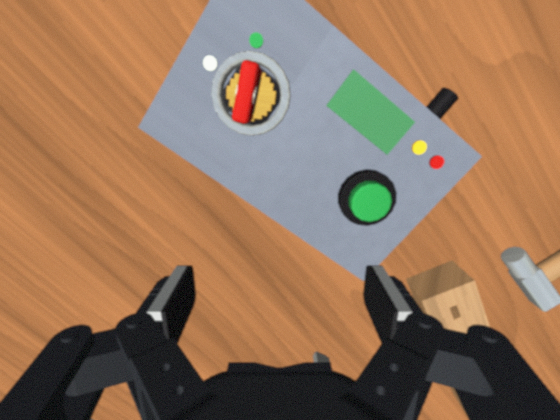

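The key stands in the switch at (246,92), pointing to the green mark (256,40). The start button is at (370,201).

```bash
python3 - <<'E'
from h import *
import pickle
w,s=pickle.load(open("w6.pkl","rb")); f=w["frame"]; h=cv2.cvtColor(f,cv2.COLOR_RGB2HSV)
m=(cv2.inRange(h,(0,170,150),(6,255,255))|cv2.inRange(h,(172,170,150),(180,255,255)));m[140:]=0
p=np.argwhere(m)[:,::-1]; P=np.array([ray(w,*q,.116)[:2] for q in p]); V=np.linalg.svd(P-P.mean(0))[2][0]; V*=np.sign(V[1])
print("bow top",P.mean(0),"yaw",np.arctan2(-V[0],V[1]), "extent",np.ptp((P-P.mean(0))@V))
sub=f[60:80,240:275].astype(int); q=np.argwhere((sub.min(2)>185)); print("white px",q[:,::-1]+[240,60] if len(q)<40 else len(q))
g=cv2.inRange(h,(50,120,60),(85,255,255)); g[:160]=0; n,l,st,ce=cv2.connectedComponentsWithStats(g)
for i in range(1,n):
    if st[i,4]>200: print("start",ce[i],st[i],ray(w,*ce[i],.082))
C=np.array([.6005,.2195])
for z,a in((.072,"line@on"),): print(proj(w,[*(C+.014*np.array([-np.sin(.254-1.047),np.cos(.254-1.047)])),z]))
E
```

```text
bow top [0.60162173 0.21819013] yaw -0.9147920846359209 extent 0.03817635402066204
white px 61
start [369.68958333 200.88888889] [ 348  180   45   43 1440] [0.62546825 0.08710575 0.082     ]
[249.78452609  74.5891989 ]
```

```bash
python3 -m creep '[{"fingers":-1,"xyz":[21,-16,0],"turn":[0,0,0]},{"fingers":-1,"xyz":[21,-16,0],"turn":[0,0,0]},{"fingers":-1,"xyz":[22,-16,0],"turn":[0,0,0]},{"fingers":-1,"xyz":[0,0,-30],"turn":[0,0,0]},{"fingers":-1,"xyz":[0,0,-30],"turn":[0,0,0]},{"fingers":-1,"xyz":[0,0,-20],"turn":[0,0,0]},{"fingers":-1,"xyz":[0,0,0],"turn":[0,0,0]},{"fingers":-1,"xyz":[0,0,0],"turn":[0,0,0]},{"fingers":-1,"xyz":[0,0,0],"turn":[0,0,0]}]'
```

```text
clock: 11.73
eef_pos: [0.6251, 0.0888, 0.1033]
orientation: [0.902, 0.432, 0.001, 0.0]
force: [0.7, -0.6, -0.5]
finger_gap: -0.0001
grasp_force: 0.0
```

```bash
python3 -m creep '[{"fingers":-1,"xyz":[0,-2,-9],"turn":[0,0,0]},{"fingers":-1,"xyz":[0,0,-8],"turn":[0,0,0]},{"fingers":-1,"xyz":[0,0,-4],"turn":[0,0,0]},{"fingers":-1,"xyz":[0,0,-3],"turn":[0,0,0]},{"fingers":-1,"xyz":[0,0,-2],"turn":[0,0,0]},{"fingers":-1,"xyz":[0,0,0],"turn":[0,0,0]}]'
python3 -m creep '[{"fingers":-1,"xyz":[0,0,-1.5],"turn":[0,0,0]},{"fingers":-1,"xyz":[0,0,0],"turn":[0,0,0]}]'
```

```text
clock: 12.23
eef_pos: [0.6242, 0.0856, 0.0764]
orientation: [0.902, 0.432, 0.0, 0.0]
force: [-0.7, -1.1, 4.9]
finger_gap: 0.0001
grasp_force: 2.3
clock: 12.4
eef_pos: [0.6243, 0.0856, 0.0761]
orientation: [0.902, 0.432, 0.0, -0.0]
force: [-4.1, -0.7, 9.3]
finger_gap: -0.0001
grasp_force: 4.9
```

```bash
python3 -m creep '[{"fingers":-1,"xyz":[0,0,-1.5],"turn":[0,0,0]},{"fingers":-1,"xyz":[0,0,0],"turn":[0,0,0]}]'
python3 -m creep '[{"fingers":-1,"xyz":[0,0,10],"turn":[0,0,0]},{"fingers":-1,"xyz":[0,0,25],"turn":[0,0,0]},{"fingers":-1,"xyz":[0,0,35],"turn":[0,0,0]},{"fingers":-1,"xyz":[0,0,35],"turn":[0,0,0]},{"fingers":-1,"xyz":[-30,0,20],"turn":[0,0,0]},{"fingers":-1,"xyz":[-35,0,0],"turn":[0,0,0]},{"fingers":-1,"xyz":[-35,0,0],"turn":[0,0,0]},{"fingers":-1,"xyz":[0,0,0],"turn":[0,0,0]},{"fingers":-1,"xyz":[0,0,0],"turn":[0,0,0]}]'
python3 - <<'E'
from h import *
import pickle
w=get_image("wrist");h=cv2.cvtColor(w["frame"],cv2.COLOR_RGB2HSV)
m=cv2.inRange(h,(0,170,150),(6,255,255))|cv2.inRange(h,(172,170,150),(180,255,255))
n,l,st,ce=cv2.connectedComponentsWithStats(m)
for i in range(1,n):
    if st[i,4]>150:
        P=np.array([ray(w,q[1],q[0],.116)[:2] for q in np.argwhere(l==i)]);V=np.linalg.svd(P-P.mean(0))[2][0];V*=np.sign(V[1]);print(ce[i],P.mean(0),"yaw",np.arctan2(-V[0],V[1]),np.ptp((P-P.mean(0))@V))
E
```

```text
clock: 12.57
eef_pos: [0.6243, 0.0856, 0.0759]
orientation: [0.902, 0.432, 0.0, -0.0]
force: [-6.3, -0.8, 18.8]
finger_gap: -0.0002
grasp_force: 9.4
clock: 13.32
eef_pos: [0.5218, 0.0858, 0.1982]
orientation: [0.902, 0.432, -0.0, -0.001]
force: [0.9, 0.6, 0.5]
finger_gap: 0.0003
grasp_force: 0.0
[242.23205742  12.35645933] [0.5917691  0.21025033] yaw -1.04480591159585 0.017131576943491364
```

```bash
python3 -c "
from workcell import close_job
print(close_job())"
```

```text
the job is handed in; nothing more can be done
None
```

The job is handed in: the red key is seated in the switch and turned clockwise to its stop at the green mark. After that, the start button was pressed fully in and released at about 13 s. The arm is clear, and the other keys, jar and hammer were never touched.

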